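Find which lid fits which jar and screw both home

TASK

Two white storage jars stand open in the wooden caddy, and their two steel screw lids lie on the sloping stand. The lids look alike, but each jar takes only one of them: the wrong lid starts on the thread and then binds well short of the shoulder. Find the right lid for each jar by trying, and leave both jars closed, each with its lid screwed clockwise fully home; leave the tin, the mill and the seasoning tub where they stand.

Things in the scene. Friction and masses are not known exactly. Their poses are not given: they have to be found in the camera images.
- lid_a: steel screw lid, 63 mm across, 28 mm high, mouth down; origin: centre of its underside, z out of its flat top. Two inner lugs at its +x and -x (half turn = same), each marked by a raised bar on top. At the start it lies flat on the sloping stand, x pointing up the slope, two pins downhill of it, its +y and -y flanks free. Looks just like lid_b; their places on the stand vary.
- lid_b: steel screw lid, 63 mm across, 28 mm high, mouth down; origin: centre of its underside, z out of its flat top. Two inner lugs at its +x and -x (half turn = same), each marked by a raised bar on top. At the start it lies flat on the sloping stand, x pointing up the slope, two pins downhill of it, its +y and -y flanks free. Looks just like lid_a; their places on the stand vary.
- left_seat (a point): centre of the shoulder of the jar at the caddy's +y place, 77 mm above the worktop: a lid's origin lies here when fully home (skirt edge on the shoulder). Axes as the caddy's. Jar 60 mm across; its neck stands up to 23 mm above the shoulder. Set on with lugs in the gaps (within 0.2 rad), any lid drops to 7 mm above home; away from the gaps it stays higher.
- right_seat (a point): the same point of the jar at the caddy's -y place. Turned clockwise from the gaps, a lid stays level for 0.17 rad, then sinks evenly to home at 1.23 rad; a stop ends the turn at about 1.5 rad. Play in the thread: 1.5 to 3 mm up and down, 1.5 mm sideways. A wrong lid binds 4 mm above home after about 0.63 rad; turn it back to the gaps and lift it off.
- caddy: fixed wooden board 100 x 240 x 12 mm (x, y, z), origin centre of its underside, with two fixed white jars 150 mm apart along y; one has an open mouth, one a raised sifter top; their places vary. Threads alike: two gaps for the lid's lugs, one 0.87 rad clockwise (from above) of the caddy's x axis, one opposite, each over an upright bar on the jar's wall.
- lid_stand: fixed wooden stand, origin centre of its underside. Its board, 100 mm up the slope x 230 mm (y), rises at 30 degrees towards its +x; its upper face's centre is 45 mm above the origin. The lids lie on it at y = +57.5 and -57.5 mm; downhill of each stand two steel pins 14 mm high.
- tin: closed food tin, 76 mm across, 58 mm high, origin centre of its underside; bystander.
- mill: glass grinder with black head, 46 mm across, 128 mm high, origin centre of its underside; bystander.
- tub: yellow and white seasoning tub with red lid, 60 mm across, 105 mm high, origin centre of its underside; bystander.
Things that resemble listed ones, but are neither listed nor needed, are in the scene too. Leave any orange look-alike of the lid_a alone. What is shaped like the lid_b but yellow is not meant.

How it is judged:
On the way:
1. one jar is closed, its lid fully home on the shoulder (((z of lid_a in the frame of left_seat between -0.003 and 0.002 m and horizontal distance between lid_a and left_seat below 0.005 m and angle between lid_a's own z axis and vertical below 0.07 rad and linear speed of lid_a below 0.02 m/s) or (z of lid_b in the frame of right_seat between -0.003 and 0.002 m and horizontal distance between lid_b and right_seat below 0.005 m and angle between lid_b's own z axis and vertical below 0.07 rad and linear speed of lid_b below 0.02 m/s) or (z of lid_a in the frame of right_seat between -0.003 and 0.002 m and horizontal distance between lid_a and right_seat below 0.005 m and angle between lid_a's own z axis and vertical below 0.07 rad and linear speed of lid_a below 0.02 m/s) or (z of lid_b in the frame of left_seat between -0.003 and 0.002 m and horizontal distance between lid_b and left_seat below 0.005 m and angle between lid_b's own z axis and vertical below 0.07 rad and linear speed of lid_b below 0.02 m/s))), for 0.2 s.
At the end, for the whole second after the job is handed in: Both lids are on the jars, one on each, every lid's origin within 2 mm above (3 mm below) and 5 mm sideways of that jar's seat point, level within 4 degrees and at rest ((((z of lid_a in the frame of left_seat between -0.003 and 0.002 m and horizontal distance between lid_a and left_seat below 0.005 m and angle between lid_a's own z axis and vertical below 0.07 rad and linear speed of lid_a below 0.02 m/s) and (z of lid_b in the frame of right_seat between -0.003 and 0.002 m and horizontal distance between lid_b and right_seat below 0.005 m and angle between lid_b's own z axis and vertical below 0.07 rad and linear speed of lid_b below 0.02 m/s)) or ((z of lid_a in the frame of right_seat between -0.003 and 0.002 m and horizontal distance between lid_a and right_seat below 0.005 m and angle between lid_a's own z axis and vertical below 0.07 rad and linear speed of lid_a below 0.02 m/s) and (z of lid_b in the frame of left_seat between -0.003 and 0.002 m and horizontal distance between lid_b and left_seat below 0.005 m and angle between lid_b's own z axis and vertical below 0.07 rad and linear speed of lid_b below 0.02 m/s)))); the robot touches nothing.
It fails at once if the tin is moved more than 30 mm (distance of tin from where it was at the start of the episode above 0.03 m).
It fails at once if the mill is moved more than 30 mm (distance of mill from where it was at the start of the episode above 0.03 m).
It fails at once if the tub is moved more than 30 mm (distance of tub from where it was at the start of the episode above 0.03 m).
It also fails if it takes over 67 s, if anything falls off the work surface, if the arm or the gripper's body presses on something with over 40 N, if the wrist force passes 120 N, or if a joint passes its speed limit or range.

ROBOT

A 6-joint arm with a two-finger parallel gripper is mounted at the origin on a cart in front of the work surface, level with it; the furniture and walls round the work are solid. World frame = base frame: x ahead of the robot, y to its left, z up, the work surface at z = 0. Lengths are in m, angles in rad, forces in N, time in s.
With the tool pointing down it reaches from about 0.35 to 0.975 m from the base axis. Payload 7.1 kg.
Tool frame: the origin (TCP) lies between the finger pads; the fingertips stand 11 mm ahead of it and the grasp point (between the pads) lies 8 mm behind it; z points along the fingers, y is the line along which they close (so a half turn about z gives the same grasp; the last joint's range is limited). The gripper opens to 88 mm and grips with 3 to 60 N. Pads are 20 mm wide; open, the fingers measure 115 mm over their backs; the gripper's body (75 mm by 178 mm) begins 61 mm behind the grasp point.
Start: joints at [-1.338, 0.423, 1.63, -0, 1.089, -0.019], TCP at [0.156, -0.605, 0.234] pointing down, gripper open.
Joint ranges: [-3, 3], [-0.9, 2.11], [0.09, 2.58], [-1.31, 4.45], [0.11, 2.69], [-2.54, 2.54]. Speed limits (rad/s): [2.39, 2.39, 3.01, 3.14, 3.14, 3.14].

INTERFACE

Orientations are given as a rotation vector (axis times angle).
In Python, from workcell import bot, eyes, sign_off gives the robot as it stands.
- The arm moves only by the shell command python3 -m crank 'ROWS' [FORCE]. ROWS is JSON, a list of rows, each an object of numbers: "tx", "ty", "tz": the shift along the world's x, y, z scaled (see below); "ax", "ay", "az": the turn, a rotation vector about the world's x, y, z scaled (see below); "grip": the gripper command: -1 is fully open, 1 is shut, values between are in proportion. In form: [{"tx": .., "ty": .., "tz": .., "ax": .., "ay": .., "az": .., "grip": ..}, ...]. A call has exactly 5 rows; each row is the pose to reach, as a shift and turn from the pose commanded when the call began; what a row does not reach only later rows make up. The controller multiplies each number of a shift by 0.2 m and each number of a turn by 60 degrees. A row lasts 1/10 s, in which the tool goes at most 50 mm and 8.59 degrees, less where a joint would pass 70% of its speed; a pose out of reach is approached as far as the arm can. A call with a number of a shift or a turn outside -1 to 1 is refused whole. A call with a gripper value outside its range is refused whole. The fingers move at their own pace and stop on an object; FORCE is the grip in N (left out, the last holds). Time passes only in rows, so rows that repeat a pose let the fingers close, or fill a call up. It gives the time, the measured TCP pose, the force, the opening and the grip force at its end, in the units of the state.
- bot.observe(): the state, without advancing time (a new reading comes with each control period).
- eyes.grab_frame(name): name is "scene" or "top" or "wrist"; returns the picture (384x512x3 uint8, red, green, blue); there is no depth.
- eyes.get_calibration(name): a dict with "mtx" (3x3 intrinsics, pixels), "extrinsics" (4x4, takes a point from camera to world coordinates); the wrist camera has in their place "tool_from_camera" (4x4, takes a point from camera to tool coordinates, whose origin is the TCP and whose axes are the flange's). Camera axes: x right, y down, z forward; pixel columns grow to the right and rows downward; lengths in m; the calibration is good to about 2 mm. A picture is of the moment at which its call begins: read the wrist's pose just before it. get_calibration takes no time and is no camera call.
- sign_off(): hands the job in; it is judged then, once.
The state is a dict: "time": time; "joint_pos": joint angles; "qd": joint speeds; "effort": joint torques, N m; "tool_pos": TCP position; "eef_rot": TCP orientation; "contact_force": force on the tool from outside, world axes, zero at the start; "wrist_torque": the same for the moment, N m; "width": opening from 0.0 (shut) to 1.0 (fully open); "gripper_force": force on a finger pad.
Only numpy, scipy, OpenCV 4.12 (cv2) and the standard library are available. Lean on these libraries where they do the work, as an engineer would, in place of code of your own. Each camera call takes 0.05 s, during which the arm holds its last target. There are 200 camera calls.

## Working session

There is one attempt and no reset: what is moved stays moved. The work goes in short steps, Python scripts to look and compute and a shell command to move; the robot and the scene stay as the last step left them, time stands still between calls to the robot, and variables do not carry over. Pictures are saved under pics/ and viewed, at most 10 in all, crops included, and the job is handed in when it is done.

```bash
mkdir -p pics; ls; python3 - <<'E'
from workcell import bot, eyes
import cv2,numpy as np
s=bot.observe();print(s)
for n in ("scene","top"):
    f=eyes.grab_frame(n);cv2.imwrite(f"pics/{n}0.png",cv2.resize(f[:,:,::-1],(800,600),interpolation=cv2.INTER_CUBIC))
    cv2.imwrite(f"pics/{n}_raw.png",f[:,:,::-1])
    c=eyes.get_calibration(n);print(n,np.round(c["mtx"],1).tolist(),np.round(c["extrinsics"],4).tolist())
c=eyes.get_calibration("wrist");print(c)
E
```

```text
pics
{'time': 0.0, 'joint_pos': array([-1.33798294e+00,  4.23819351e-01,  1.63068734e+00,  3.47664632e-05,
        1.08860601e+00, -1.90128228e-02]), 'qd': array([-0.00020948,  0.00119176,  0.0002422 ,  0.00044882,  0.00057236,
        0.00175085]), 'effort': array([-2.81791465e-03, -5.44627047e+01, -2.73660815e+01,  6.42630877e-02,
        2.28394236e-02, -1.10833398e-04]), 'tool_pos': array([ 0.15563432, -0.60475365,  0.23291615]), 'eef_rot': array([-3.11522247e+00, -3.94307920e-01,  2.06569559e-04]), 'contact_force': array([ 0.92464464, -0.27613295,  0.34677843]), 'wrist_torque': array([-0.0008221,  0.0012244,  0.0420845]), 'gripper_force': 0.0, 'width': 1.0000867111981717}
scene [[451.8, 0.0, 258.6], [0.0, 451.8, 191.0], [0.0, 0.0, 1.0]] [[-0.6229, -0.5278, 0.5774, -0.0581], [-0.7823, 0.4171, -0.4626, 0.4887], [0.0034, -0.7399, -0.6727, 0.8389], [0.0, 0.0, 0.0, 1.0]]
top [[365.4, 0.0, 252.3], [0.0, 365.4, 195.0], [0.0, 0.0, 1.0]] [[-0.0154, -0.9867, 0.1616, 0.4398], [-0.9997, 0.0179, 0.0139, -0.0148], [-0.0166, -0.1613, -0.9868, 1.0408], [0.0, 0.0, 0.0, 1.0]]
{'mtx': array([[307.1860077 ,   0.        , 251.90923029],
       [  0.        , 307.1860077 , 192.83691355],
       [  0.        ,   0.        ,   1.        ]]), 'tool_from_camera': array([[-4.89101181e-04, -9.66427849e-01, -2.56937683e-01,
         6.99207625e-02],
       [ 9.99999689e-01, -6.31489931e-04,  4.71664666e-04,
        -9.24115382e-04],
       [-6.18083429e-04, -2.56937373e-01,  9.66427858e-01,
        -1.50283905e-01],
       [ 0.00000000e+00,  0.00000000e+00,  0.00000000e+00,
         1.00000000e+00]])}
```

View pics/top0.png

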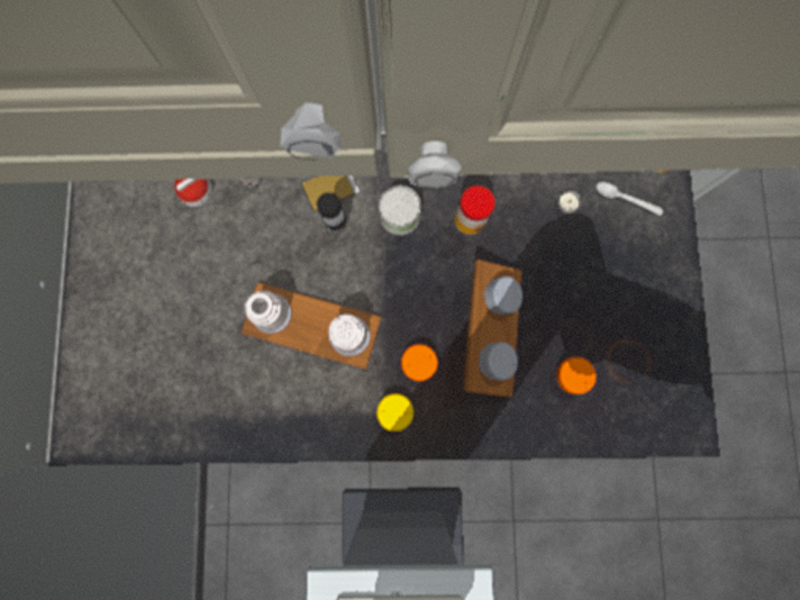

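View pics/scene0.png

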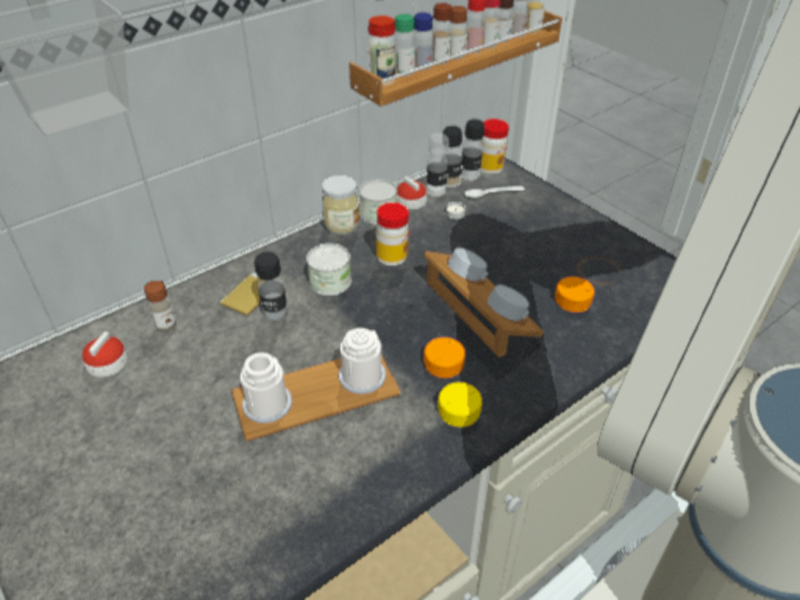

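The top view shows the caddy corners near (258,283), (381,316), (365,367) and (242,335), with jars at (267,312) and (349,334). The stand is at (478,261) to (513,397), rising to image left, with its grey lids at (503,295) and (498,361). In the scene view the high edge faces the camera, so +x of the stand points to world +y.

```bash
cat > h.py <<'E'
import numpy as np, cv2
from scipy.optimize import least_squares
from scipy.spatial.transform import Rotation as R
from workcell import bot, eyes
def proj(P,K,T):
    p=(np.asarray(P)-T[:3,3])@T[:3,:3]; p=p@np.asarray(K).T
    return p[:,:2]/p[:,2:]
def unproj(uv,K,T,z):
    d=np.c_[np.asarray(uv,float),np.ones(len(uv))]@np.linalg.inv(K).T@T[:3,:3].T
    return T[:3,3]+d*((z-T[2,3])/d[:,2])[:,None]
def pose(x,y,a,P):
    return R.from_euler('z',a).apply(P)+[x,y,0]
s30,c30=.5,np.sqrt(.75)
def standpt(u,v,n):  # u up slope, v along y, n normal, from face centre -> stand frame
    return [u*c30-n*s30, v, .045+u*s30+n*c30]
def wristcam():
    s=bot.observe();c=eyes.get_calibration("wrist")
    T=np.eye(4);T[:3,:3]=R.from_rotvec(s["eef_rot"]).as_matrix();T[:3,3]=s["tool_pos"]
    return eyes.grab_frame("wrist"),c["mtx"],T@c["tool_from_camera"]
E
python3 - <<'E'
from h import *
c=eyes.get_calibration("top");K,T=c["mtx"],c["extrinsics"]
k=512/800
def fit(px,pts,x0):
    px=np.array(px)*k;pts=np.array(pts)
    r=least_squares(lambda q:(proj(pose(*q,pts),K,T)-px).ravel(),x0)
    print(np.round(r.x,4),"res",np.round(r.fun/k,1)); return r.x
# caddy: y axis along long side. image left=+y
b=.012
fit([(258,283),(381,316),(365,367),(242,335)],[(.05,.12,b),(.05,-.12,b),(-.05,-.12,b),(-.05,.12,b)],(.4,.15,0))
fit([(478,261),(522,270),(513,397),(465,391)],[standpt(.05,.115,0),standpt(-.05,.115,0),standpt(-.05,-.115,0),standpt(.05,-.115,0)],(.4,-.15,1.57))
fit([(478,261),(522,270),(513,397),(465,391)],[standpt(.05,-.115,0),standpt(-.05,-.115,0),standpt(-.05,.115,0),standpt(.05,.115,0)],(.4,-.15,1.57))
print("jars",unproj(np.array([(265,305),(349,327)])*k,K,T,.1))
print("lidtops",unproj(np.array([(506,293),(500,358)])*k,K,T,.07))
print("others",unproj(np.array([(400,205),(332,212),(476,215),(419,362),(395,412),(577,376)])*k,K,T,.04))
E
```

```text
[ 0.5739  0.1516 -0.2785] res [-1.5 -0.7  0.9 -0.6  2.3  1.7 -1.8 -0.6]
[ 0.5585 -0.1722  4.5866] res [ 47.2   2.5 -50.   -5.  -52.6  -5.6  50.    5.9]
[ 0.5573 -0.1766  1.4457] res [-0.1 -2.  -0.2  0.5 -0.8  0.6  1.1  0.8]
jars [[0.59737406 0.21511462 0.1       ]
 [0.55778372 0.07422812 0.1       ]]
lidtops [[ 0.61582255 -0.19399098  0.07      ]
 [ 0.50426699 -0.17863331  0.07      ]]
others [[ 0.78828831 -0.01403813  0.04      ]
 [ 0.77757156  0.11048231  0.04      ]
 [ 0.76639572 -0.15190559  0.04      ]
 [ 0.50162249 -0.04235047  0.04      ]
 [ 0.4164142   0.00090316  0.04      ]
 [ 0.47297138 -0.3152245   0.04      ]]
```

```bash
cat >> h.py <<'E'
def toolrot(xang,tilt_n=None):
    """tool x at heading xang (world), tool z=-n"""
    n=np.array([0,0,1.]) if tilt_n is None else tilt_n
    h=np.array([np.cos(xang),np.sin(xang),0]); y=-np.cross(n,h); y/=np.linalg.norm(y)
    x=np.cross(y,-n); return R.from_matrix(np.c_[x,y,-n])
def go(p,Rt,ps=None):
    s=bot.observe();dR=(Rt*R.from_rotvec(s["eef_rot"]).inv()).as_rotvec();dp=np.array(p)-s["tool_pos"]
    print("dp",np.round(dp,4),"t",np.round(dp/.2,3),"a",np.round(dR/np.radians(60),3),"ang",round(np.degrees(np.linalg.norm(dR)),1))
E
python3 - <<'E'
from h import *
a=1.4457;n=R.from_euler('z',a).apply([-.5,0,c30]);print(n)
c=np.array([.5573,-.1766,.045])
go(c+.14*n,toolrot(a,n))
E
```

```text
[-0.06238515 -0.49609283  0.8660254 ]
dp [ 0.3929  0.3588 -0.0668] t [ 1.965  1.794 -0.334] a [ 0.397 -0.352  1.112] ang 73.9
```

```bash
for i in 1 2 3; do python3 -m crank '[{"tx":0.13,"ty":0.12,"tz":-0.022,"ax":0.026,"ay":-0.023,"az":0.074,"grip":-1},{"tx":0.26,"ty":0.24,"tz":-0.044,"ax":0.053,"ay":-0.047,"az":0.148,"grip":-1},{"tx":0.39,"ty":0.36,"tz":-0.066,"ax":0.079,"ay":-0.07,"az":0.222,"grip":-1},{"tx":0.52,"ty":0.48,"tz":-0.088,"ax":0.106,"ay":-0.094,"az":0.297,"grip":-1},{"tx":0.655,"ty":0.598,"tz":-0.111,"ax":0.132,"ay":-0.117,"az":0.371,"grip":-1}]'; done
python3 - <<'E'
from h import *
a=1.4457;n=R.from_euler('z',a).apply([-.5,0,c30])
c=np.array([.5573,-.1766,.045])
go(c+.14*n,toolrot(a,n)); print(bot.observe()["joint_pos"])
f,K,T=wristcam();np.savez("w1.npz",K=K,T=T)
pts=[pose(*(.5573,-.1766,a),np.array([standpt(0,v,.028)]))[0] for v in(.0575,-.0575)]
print(proj(np.array(pts),K,T))
cv2.imwrite("pics/w1.png",cv2.resize(f[:,:,::-1],(800,600),interpolation=cv2.INTER_CUBIC))
E
```

```text
time: 0.6
tool_pos: [0.2874, -0.4844, 0.2111]
eef_rot: [-2.857, -0.953, -0.21]
contact_force: [0.2, -0.7, 0.4]
width: 1.002
gripper_force: 0.0
time: 1.1
tool_pos: [0.4184, -0.3649, 0.1889]
eef_rot: [-2.496, -1.43, -0.395]
contact_force: [-0.1, 0.4, 0.2]
width: 0.999
gripper_force: 0.0
time: 1.6
tool_pos: [0.5494, -0.2453, 0.1666]
eef_rot: [-2.054, -1.818, -0.552]
contact_force: [-0.7, -0.3, -0.0]
width: 0.996
gripper_force: 0.0
dp [-0.0008 -0.0008 -0.0003] t [-0.004 -0.004 -0.002] a [-0.     0.002 -0.003] ang 0.2
[-0.65606028  0.600324    1.61093148  0.47182939  1.2509851  -0.75835086]
[[186.34971753 194.29034021]
 [316.50131704 194.68351739]]
```

View pics/w1.png

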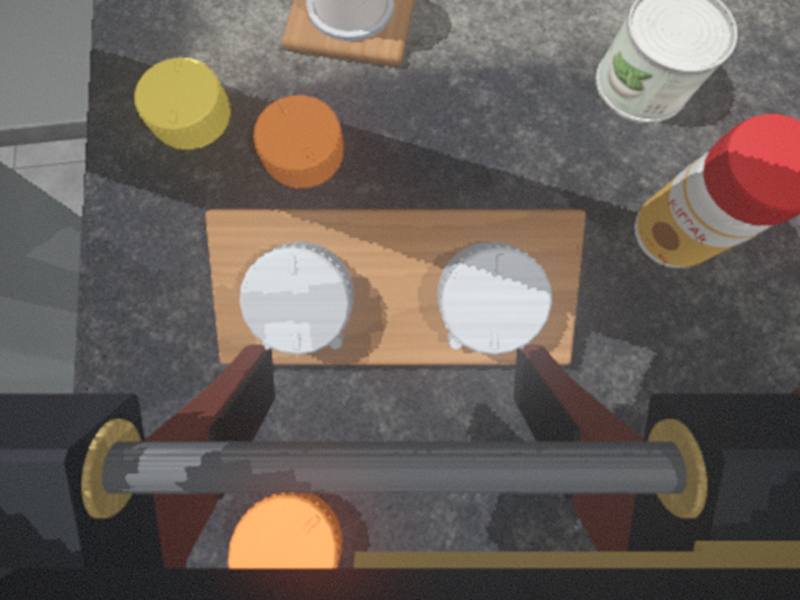

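Lid tops are at (296,299) and (495,298), a few mm from where I predicted, and the board is aligned with the image axes. The left finger and right finger are clear. I'll take the right lid (world +x) first.

```bash
python3 - <<'E'
from h import *
a=1.4457;n=R.from_euler('z',a).apply([-.5,0,c30])
d=np.load("w1.npz");K,T=d["K"],d["T"]
c=pose(.5573,-.1766,a,np.array([standpt(0,0,.028)]))[0]
L=[]
for uv in((296,299),(495,298)):
    v=T[:3,:3]@np.linalg.inv(K)@[uv[0]*.64,uv[1]*.64,1]
    p=T[:3,3]+v*(n@(c-T[:3,3]))/(n@v); L.append(p-.028*n)
    print("lid base",np.round(L[-1],4))
print(np.linalg.norm(L[0]-L[1]), np.arctan2(*(L[0]-L[1])[[1,0]])-np.pi/2)
go(L[1]+.07*n,toolrot(a,n));go(L[1]+.016*n,toolrot(a,n));go(L[0]+.016*n,toolrot(a,n))
# caddy corners/jar from this view too
E
```

```text
lid base [ 0.5034 -0.1675  0.0463]
lid base [ 0.6148 -0.1807  0.0468]
0.11219891935952478 1.4529210631051885
dp [ 0.0579  0.0269 -0.0583] t [ 0.289  0.134 -0.292] a [-0.003  0.004 -0.008] ang 0.6
dp [ 0.0613  0.0536 -0.1051] t [ 0.306  0.268 -0.525] a [-0.003  0.004 -0.008] ang 0.6
dp [-0.0502  0.0668 -0.1056] t [-0.251  0.334 -0.528] a [-0.003  0.004 -0.008] ang 0.6
```

```bash
python3 -m crank '[{"tx":0.15,"ty":0.067,"tz":-0.146,"grip":-1},{"tx":0.295,"ty":0.134,"tz":-0.292,"grip":-1},{"tx":0.3,"ty":0.18,"tz":-0.367,"grip":-1},{"tx":0.305,"ty":0.22,"tz":-0.442,"grip":-1},{"tx":0.311,"ty":0.263,"tz":-0.517,"grip":-1}]' 40
python3 -m crank '[{"tx":0,"grip":-1},{"tx":0,"grip":1},{"tx":0,"grip":1},{"tx":0,"grip":1},{"tx":0,"grip":1}]' 40
```

```text
$[0]: bad value
$[0]: bad value
```

```bash
python3 -m crank '[{"tx":0.15,"ty":0.067,"tz":-0.146,"ax":0,"ay":0,"az":0,"grip":-1},{"tx":0.295,"ty":0.134,"tz":-0.292,"ax":0,"ay":0,"az":0,"grip":-1},{"tx":0.3,"ty":0.18,"tz":-0.367,"ax":0,"ay":0,"az":0,"grip":-1},{"tx":0.305,"ty":0.22,"tz":-0.442,"ax":0,"ay":0,"az":0,"grip":-1},{"tx":0.311,"ty":0.263,"tz":-0.517,"ax":0,"ay":0,"az":0,"grip":-1}]' 40
python3 -m crank '[{"tx":0,"ty":0,"tz":0,"ax":0,"ay":0,"az":0,"grip":-1},{"tx":0,"ty":0,"tz":0,"ax":0,"ay":0,"az":0,"grip":1},{"tx":0,"ty":0,"tz":0,"ax":0,"ay":0,"az":0,"grip":1},{"tx":0,"ty":0,"tz":0,"ax":0,"ay":0,"az":0,"grip":1},{"tx":0,"ty":0,"tz":0,"ax":0,"ay":0,"az":0,"grip":1}]' 40
python3 - <<'E'
from h import *
a=1.4457;n=R.from_euler('z',a).apply([-.5,0,c30])
go(np.array([.6148,-.1807,.0468])+.016*n,toolrot(a,n))
E
```

```text
time: 2.15
tool_pos: [0.6101, -0.1936, 0.0628]
eef_rot: [-2.058, -1.815, -0.551]
contact_force: [0.5, 0.2, 0.5]
width: 1.0
gripper_force: 0.0
time: 2.65
tool_pos: [0.6135, -0.1949, 0.0657]
eef_rot: [-2.062, -1.818, -0.557]
contact_force: [6.5, 0.9, 2.5]
width: 0.709
gripper_force: 40.0
dp [ 0.0003  0.0063 -0.005 ] t [ 0.001  0.032 -0.025] a [0.003 0.007 0.002] ang 0.5
```

```bash
python3 -m crank '[{"tx":0,"ty":0,"tz":0,"ax":0,"ay":0,"az":0,"grip":-0.2},{"tx":0.008,"ty":0.0,"tz":0,"ax":0,"ay":0,"az":0,"grip":-0.7},{"tx":0.015,"ty":0.015,"tz":-0.01,"ax":0,"ay":0,"az":0,"grip":-0.7},{"tx":0.015,"ty":0.03,"tz":-0.02,"ax":0,"ay":0,"az":0,"grip":-0.7},{"tx":0.015,"ty":0.03,"tz":-0.02,"ax":0,"ay":0,"az":0,"grip":-0.7}]' 40
python3 - <<'E'
from h import *
a=1.4457;n=R.from_euler('z',a).apply([-.5,0,c30])
go(np.array([.6148,-.1807,.0468])+.016*n,toolrot(a,n))
f,K,T=wristcam();np.savez("w2.npz",K=K,T=T)
cv2.imwrite("pics/w2.png",cv2.resize(f[:,:,::-1],(800,600),interpolation=cv2.INTER_CUBIC))
E
```

```text
time: 3.15
tool_pos: [0.6133, -0.1872, 0.0591]
eef_rot: [-2.057, -1.815, -0.551]
contact_force: [-0.1, -0.4, 0.4]
width: 0.844
gripper_force: 0.0
dp [ 0.0005 -0.0014  0.0016] t [ 0.002 -0.007  0.008] a [ 0.001  0.    -0.   ] ang 0.0
```

View pics/w2.png

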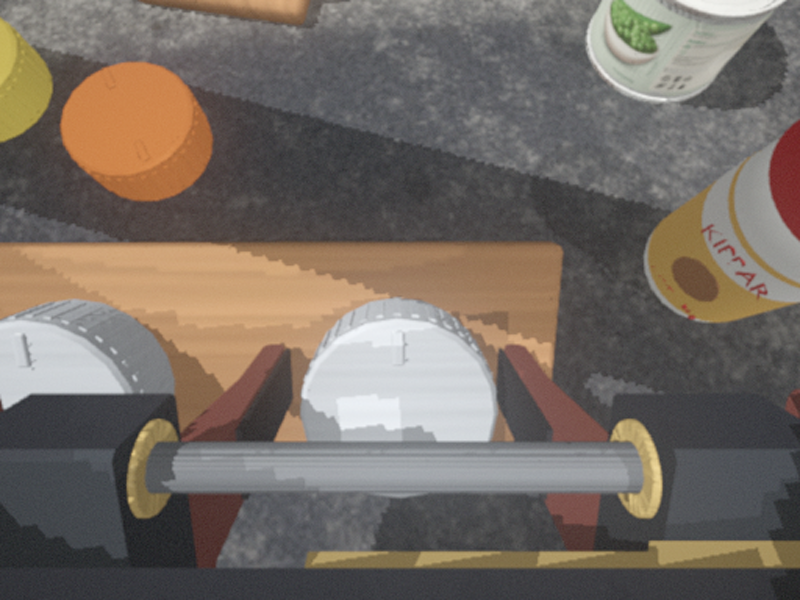

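Lid 1 sits between the open fingers, centred near (400,402), flat with its bar at (400,348). TCP is within 1.5 mm of it, so I'll close and lift.

```bash
python3 -m crank '[{"tx":0,"ty":0,"tz":0,"ax":0,"ay":0,"az":0,"grip":1},{"tx":0,"ty":0,"tz":0,"ax":0,"ay":0,"az":0,"grip":1},{"tx":0,"ty":0,"tz":0,"ax":0,"ay":0,"az":0,"grip":1},{"tx":-0.005,"ty":-0.04,"tz":0.07,"ax":0,"ay":0,"az":0,"grip":1},{"tx":-0.02,"ty":-0.149,"tz":0.26,"ax":0,"ay":0,"az":0,"grip":1}]' 40
python3 - <<'E'
from h import *
go([.60,-.017,.2],toolrot(1.993))
E
```

```text
time: 3.7
tool_pos: [0.6075, -0.2151, 0.1089]
eef_rot: [-2.052, -1.812, -0.546]
contact_force: [0.3, 0.1, -0.9]
width: 0.714
gripper_force: 40.0
dp [-0.0075  0.1981  0.0911] t [-0.037  0.991  0.455] a [-0.502 -0.081  0.51 ] ang 43.2
```

```bash
python3 -m crank '[{"tx":0,"ty":0.05,"tz":0.15,"ax":-0.04,"ay":-0.006,"az":0.04,"grip":1},{"tx":-0.01,"ty":0.2,"tz":0.3,"ax":-0.1,"ay":-0.016,"az":0.102,"grip":1},{"tx":-0.015,"ty":0.35,"tz":0.4,"ax":-0.18,"ay":-0.029,"az":0.183,"grip":1},{"tx":-0.02,"ty":0.5,"tz":0.455,"ax":-0.26,"ay":-0.042,"az":0.264,"grip":1},{"tx":-0.025,"ty":0.65,"tz":0.455,"ax":-0.34,"ay":-0.055,"az":0.345,"grip":1}]' 40
python3 -m crank '[{"tx":-0.004,"ty":0.12,"tz":0,"ax":-0.06,"ay":-0.01,"az":0.06,"grip":1},{"tx":-0.008,"ty":0.24,"tz":0,"ax":-0.12,"ay":-0.02,"az":0.12,"grip":1},{"tx":-0.012,"ty":0.341,"tz":0,"ax":-0.162,"ay":-0.026,"az":0.165,"grip":1},{"tx":-0.012,"ty":0.341,"tz":0,"ax":-0.162,"ay":-0.026,"az":0.165,"grip":1},{"tx":-0.012,"ty":0.341,"tz":0,"ax":-0.162,"ay":-0.026,"az":0.165,"grip":1}]' 40
python3 - <<'E'
from h import *
go([.60,-.017,.2],toolrot(1.993)); print(bot.observe()["joint_pos"])
f,K,T=wristcam();np.savez("w3.npz",K=K,T=T)
print(proj([[.558,.074,.1],[.597,.215,.1]],K,T)/.64)
cv2.imwrite("pics/w3.png",cv2.resize(f[:,:,::-1],(800,600),interpolation=cv2.INTER_CUBIC))
E
```

```text
time: 4.2
tool_pos: [0.6058, -0.0873, 0.2052]
eef_rot: [-1.857, -2.399, -0.198]
contact_force: [1.0, 1.2, -1.1]
width: 0.712
gripper_force: 40.0
time: 4.7
tool_pos: [0.6023, -0.0192, 0.2027]
eef_rot: [1.7, 2.634, 0.007]
contact_force: [-0.5, -0.3, 0.6]
width: 0.706
gripper_force: 40.0
dp [-0.0023  0.0022 -0.0027] t [-0.011  0.011 -0.014] a [-0.     0.007 -0.003] ang 0.5
[-5.17958753e-02  4.23662628e-01  1.71022286e+00  5.53489168e-04
  9.99996275e-01 -4.76984875e-01]
[[ 388.1385166   104.93465973]
 [ 604.36696093 -174.29573019]]
```

View pics/w3.png

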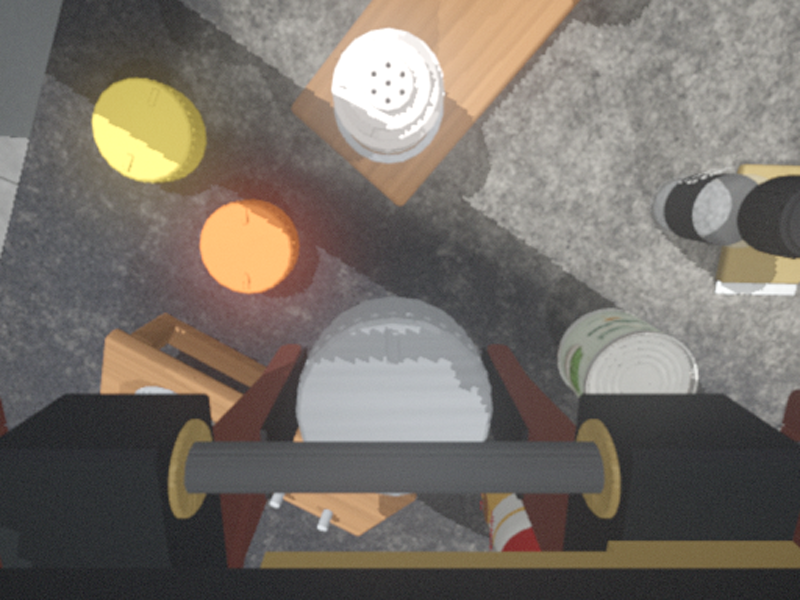

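The sifter jar's hole pattern is centred at (388,84). The caddy's near corners are at (400,206) and (293,104). The lid is held level, mouth down.

```bash
python3 - <<'E'
from h import *
c=eyes.get_calibration("top");K,T=c["mtx"],c["extrinsics"]
d=np.load("w3.npz");Kw,Tw=d["K"],d["T"]
b=.012;k=.64
P=np.array([(.05,.12,b),(.05,-.12,b),(-.05,-.12,b),(-.05,.12,b)]);px=np.array([(258,283),(381,316),(365,367),(242,335)])*k
for h in(.1,.108):
    Pw=np.array([(.05,-.12,b),(-.05,-.12,b),(0,-.075,h)]);pw=np.array([(400,206),(293,104),(388,84)])*k
    f=lambda q:np.r_[(proj(pose(*q,P),K,T)-px).ravel()*2.7/3,2*(proj(pose(*q,Pw),Kw,Tw)-pw).ravel()]
    r=least_squares(f,[.574,.152,-.28]);q=r.x
    print(h,np.round(q,4),np.round(r.fun,1)[-6:],"jars",pose(*q,np.array([(0,-.075,0),(0,.075,0)])),"holes",unproj(pw[2:],Kw,Tw,h)[:,:2],unproj(pw[:2],Kw,Tw,b)[:,:2])
E
```

```text
0.1 [ 0.5775  0.1555 -0.3091] [ 0.6  2.9 -5.7  1.9  3.1 -2.8] jars [[0.5547217  0.08401932 0.        ]
 [0.60035487 0.22690954 0.        ]] holes [[0.55405703 0.08263083]] [[0.5877174  0.02724798]
 [0.49575237 0.05845804]]
0.108 [ 0.5782  0.1547 -0.3138] [ 0.1  4.4 -5.6  2.9  3.2 -4.5] jars [[0.55506857 0.08333151 0.        ]
 [0.60136436 0.22600842 0.        ]] holes [[0.55461305 0.08145973]] [[0.5877174  0.02724798]
 [0.49575237 0.05845804]]
```

```bash
python3 - <<'E'
from h import *
go([.5553,.0817,.125],toolrot(1.96))
E
```

```text
dp [-0.0471  0.1017 -0.0776] t [-0.236  0.508 -0.388] a [ 0.     0.007 -0.033] ang 2.0
```

```bash
python3 -m crank '[{"tx":-0.08,"ty":0.17,"tz":0,"ax":0,"ay":0,"az":-0.01,"grip":1},{"tx":-0.16,"ty":0.34,"tz":-0.1,"ax":0,"ay":0.003,"az":-0.02,"grip":1},{"tx":-0.236,"ty":0.508,"tz":-0.2,"ax":0,"ay":0.007,"az":-0.033,"grip":1},{"tx":-0.236,"ty":0.508,"tz":-0.33,"ax":0,"ay":0.007,"az":-0.033,"grip":1},{"tx":-0.236,"ty":0.508,"tz":-0.388,"ax":0,"ay":0.007,"az":-0.033,"grip":1}]' 40
python3 -m crank '[{"tx":0,"ty":0,"tz":-0.015,"ax":0,"ay":0,"az":0,"grip":1},{"tx":0,"ty":0,"tz":-0.03,"ax":0,"ay":0,"az":0,"grip":1},{"tx":0,"ty":0,"tz":-0.045,"ax":0,"ay":0,"az":0,"grip":1},{"tx":0,"ty":0,"tz":-0.06,"ax":0,"ay":0,"az":0,"grip":1},{"tx":0,"ty":0,"tz":-0.06,"ax":0,"ay":0,"az":0,"grip":1}]' 40
python3 - <<'E'
from h import *
go([.5553,.0817,.098],toolrot(1.96));s=bot.observe();print(s["contact_force"],s["wrist_torque"])
K=[];
c=eyes.get_calibration("scene");f=eyes.grab_frame("scene")
uv=proj([[.555,.083,.09]],c["mtx"],c["extrinsics"])[0].astype(int);print(uv)
t=eyes.grab_frame("top");ct=eyes.get_calibration("top");u2=proj([[.555,.083,.09]],ct["mtx"],ct["extrinsics"])[0].astype(int)
A=f[uv[1]-50:uv[1]+50,uv[0]-50:uv[0]+50];B=t[u2[1]-50:u2[1]+50,u2[0]-50:u2[0]+50]
cv2.imwrite("pics/s1.png",cv2.resize(np.hstack([A,B])[:,:,::-1],(800,400),interpolation=cv2.INTER_CUBIC))
E
```

```text
time: 5.25
tool_pos: [0.5542, 0.0813, 0.1232]
eef_rot: [-1.75, -2.607, 0.003]
contact_force: [-0.2, 0.6, -0.2]
width: 0.713
gripper_force: 40.0
time: 5.75
tool_pos: [0.5556, 0.0818, 0.1133]
eef_rot: [1.75, 2.608, 0.001]
contact_force: [0.6, 0.4, 0.7]
width: 0.712
gripper_force: 40.0
dp [-0.0003 -0.0001 -0.0153] t [-0.001 -0.001 -0.076] a [0.    0.001 0.   ] ang 0.1
[0.57558321 0.39520249 0.72241042] [ 0.00766114 -0.08428424  0.07780841]
[229 217]
```

View pics/s1.png

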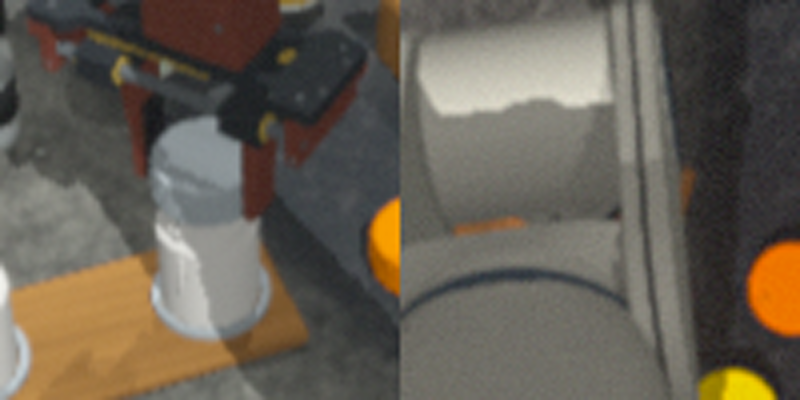

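The lid hangs in line with the jar (left crop: lid edge at x=152, jar edge at 158), just above the neck. I'll lower it.

```bash
for i in 1 2; do python3 -m crank '[{"tx":0,"ty":0,"tz":-0.01,"ax":0,"ay":0,"az":0,"grip":1},{"tx":0,"ty":0,"tz":-0.02,"ax":0,"ay":0,"az":0,"grip":1},{"tx":0,"ty":0,"tz":-0.03,"ax":0,"ay":0,"az":0,"grip":1},{"tx":0,"ty":0,"tz":-0.037,"ax":0,"ay":0,"az":0,"grip":1},{"tx":0,"ty":0,"tz":-0.037,"ax":0,"ay":0,"az":0,"grip":1}]' 40;done
```

```text
time: 6.35
tool_pos: [0.5559, 0.0829, 0.1061]
eef_rot: [1.749, 2.608, 0.003]
contact_force: [-0.4, 5.4, 2.7]
width: 0.713
gripper_force: 40.0
time: 6.85
tool_pos: [0.557, 0.0826, 0.101]
eef_rot: [1.747, 2.607, 0.004]
contact_force: [-4.2, 1.9, 24.7]
width: 0.715
gripper_force: 40.2
```

```bash
python3 -m crank '[{"tx":0,"ty":0,"tz":0,"ax":0,"ay":0,"az":-0.03,"grip":1},{"tx":0,"ty":0,"tz":0,"ax":0,"ay":0,"az":-0.07,"grip":1},{"tx":0,"ty":0,"tz":0,"ax":0,"ay":0,"az":-0.11,"grip":1},{"tx":0,"ty":0,"tz":0,"ax":0,"ay":0,"az":-0.15,"grip":1},{"tx":0,"ty":0,"tz":0,"ax":0,"ay":0,"az":-0.15,"grip":1}]' 40
python3 -m crank '[{"tx":0,"ty":0,"tz":0,"ax":0,"ay":0,"az":0.08,"grip":1},{"tx":0,"ty":0,"tz":0,"ax":0,"ay":0,"az":0.15,"grip":1},{"tx":0,"ty":0,"tz":0,"ax":0,"ay":0,"az":0.2,"grip":1},{"tx":0,"ty":0,"tz":0,"ax":0,"ay":0,"az":0.25,"grip":1},{"tx":0,"ty":0,"tz":0,"ax":0,"ay":0,"az":0.3,"grip":1}]' 40
python3 -c "
from workcell import bot
s=bot.observe();print(s['wrist_torque'],s['contact_force'])"
```

```text
time: 7.35
tool_pos: [0.5549, 0.0825, 0.0984]
eef_rot: [1.949, 2.463, -0.0]
contact_force: [-2.3, 2.6, 4.9]
width: 0.715
gripper_force: 39.9
time: 7.85
tool_pos: [0.5545, 0.0825, 0.098]
eef_rot: [-1.535, -2.74, 0.0]
contact_force: [-3.8, 4.2, 3.7]
width: 0.712
gripper_force: 39.9
[ 0.62083467  0.41073794 -0.16570845] [-3.76427662  4.1599679   3.68418269]
```

```bash
python3 -m crank '[{"tx":0,"ty":0,"tz":-0.003,"ax":0,"ay":0,"az":-0.14,"grip":1},{"tx":0,"ty":0,"tz":-0.005,"ax":0,"ay":0,"az":-0.28,"grip":1},{"tx":0,"ty":0,"tz":-0.008,"ax":0,"ay":0,"az":-0.42,"grip":1},{"tx":0,"ty":0,"tz":-0.014,"ax":0,"ay":0,"az":-0.56,"grip":1},{"tx":0,"ty":0,"tz":-0.018,"ax":0,"ay":0,"az":-0.7,"grip":1}]' 40
python3 -c "
from workcell import bot
s=bot.observe();print(s['wrist_torque'],s['contact_force'])"
python3 -m crank '[{"tx":0,"ty":0,"tz":-0.004,"ax":0,"ay":0,"az":-0.1,"grip":1},{"tx":0,"ty":0,"tz":-0.008,"ax":0,"ay":0,"az":-0.2,"grip":1},{"tx":0,"ty":0,"tz":-0.012,"ax":0,"ay":0,"az":-0.3,"grip":1},{"tx":0,"ty":0,"tz":-0.012,"ax":0,"ay":0,"az":-0.3,"grip":1},{"tx":0,"ty":0,"tz":-0.012,"ax":0,"ay":0,"az":-0.3,"grip":1}]' 40
python3 -c "
from workcell import bot
s=bot.observe();print(s['wrist_torque'],s['contact_force'])"
```

```text
time: 8.35
tool_pos: [0.5544, 0.0822, 0.0946]
eef_rot: [-2.422, -2.0, 0.003]
contact_force: [-4.5, 2.4, 3.3]
width: 0.716
gripper_force: 39.9
[0.24447189 0.47716986 0.40132054] [-4.5348689   2.37881362  3.27975002]
time: 8.85
tool_pos: [0.5553, 0.0822, 0.0923]
eef_rot: [2.7, 1.604, -0.001]
contact_force: [-1.3, 1.9, 3.2]
width: 0.713
gripper_force: 39.9
[ 0.14081103  0.30692402 -0.19520342] [-1.29055799  1.91794905  3.20352551]
```

```bash
python3 -m crank '[{"tx":0,"ty":0,"tz":-0.004,"ax":0,"ay":0,"az":-0.12,"grip":1},{"tx":0,"ty":0,"tz":-0.008,"ax":0,"ay":0,"az":-0.24,"grip":1},{"tx":0,"ty":0,"tz":-0.012,"ax":0,"ay":0,"az":-0.36,"grip":1},{"tx":0,"ty":0,"tz":-0.014,"ax":0,"ay":0,"az":-0.46,"grip":1},{"tx":0,"ty":0,"tz":-0.014,"ax":0,"ay":0,"az":-0.46,"grip":1}]' 40
python3 -c "
from workcell import bot
s=bot.observe();print(s['wrist_torque'],s['contact_force'])"
```

```text
time: 9.35
tool_pos: [0.5563, 0.0823, 0.0903]
eef_rot: [3.006, 0.909, 0.002]
contact_force: [-0.3, 2.6, 9.9]
width: 0.72
gripper_force: 40.0
[ 0.1644717   0.54767179 -0.15276764] [-0.31344841  2.60086775  9.91867576]
```

Lid 1 sank a full 8 mm with low torque, so it's home on the right jar. Releasing and going for lid 2.

```bash
python3 -m crank '[{"tx":0,"ty":0,"tz":0,"ax":0,"ay":0,"az":0,"grip":-1},{"tx":0,"ty":0,"tz":0,"ax":0,"ay":0,"az":0,"grip":-1},{"tx":0,"ty":0,"tz":0.1,"ax":0,"ay":0,"az":0,"grip":-1},{"tx":0,"ty":0,"tz":0.35,"ax":0,"ay":0,"az":0,"grip":-1},{"tx":0,"ty":0,"tz":0.6,"ax":0,"ay":0,"az":0,"grip":-1}]' 40
python3 - <<'E'
from h import *
a=1.4457;n=R.from_euler('z',a).apply([-.5,0,c30])
L=np.array([.5015,-.166,.0463])
go(L+.09*n,toolrot(a,n));print(.076*n/.2)
c=eyes.get_calibration("scene");f=eyes.grab_frame("scene");t=eyes.grab_frame("wrist")
A=f[160:270,150:280]
cv2.imwrite("pics/s2.png",np.hstack([cv2.resize(A[:,:,::-1],(400,338),interpolation=cv2.INTER_CUBIC),cv2.resize(t[:,:,::-1],(400,338))]))
E
```

```text
time: 9.85
tool_pos: [0.5543, 0.0818, 0.2094]
eef_rot: [3.006, 0.912, -0.006]
contact_force: [0.6, -1.0, -0.8]
width: 0.995
gripper_force: 0.0
dp [-0.0584 -0.2924 -0.0852] t [-0.292 -1.462 -0.426] a [ 0.441 -0.273  0.798] ang 57.1
[-0.02370636 -0.18851527  0.32908965]
```

View pics/s2.png

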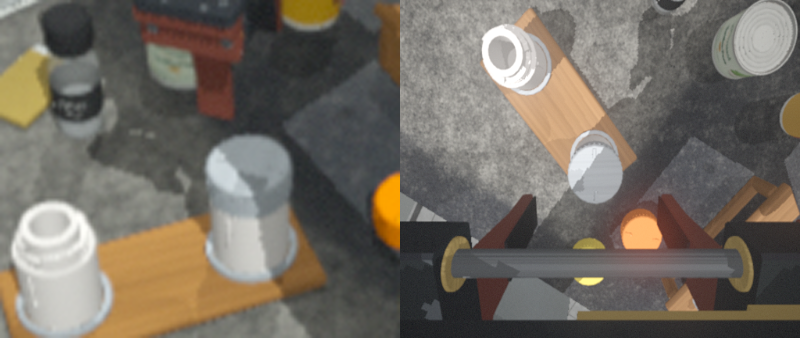

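Lid 1 sits flush and level on the right jar (left crop, 250,175). The left jar's mouth is open at (518,60) in the right crop.

```bash
for i in 1 2; do python3 -m crank '[{"tx":-0.03,"ty":-0.146,"tz":-0.02,"ax":0.044,"ay":-0.027,"az":0.08,"grip":-1},{"tx":-0.06,"ty":-0.292,"tz":-0.07,"ax":0.088,"ay":-0.055,"az":0.16,"grip":-1},{"tx":-0.09,"ty":-0.438,"tz":-0.12,"ax":0.132,"ay":-0.082,"az":0.24,"grip":-1},{"tx":-0.118,"ty":-0.585,"tz":-0.17,"ax":0.176,"ay":-0.11,"az":0.32,"grip":-1},{"tx":-0.146,"ty":-0.731,"tz":-0.213,"ax":0.22,"ay":-0.137,"az":0.399,"grip":-1}]' 40;done
python3 - <<'E'
from h import *
a=1.4457;n=R.from_euler('z',a).apply([-.5,0,c30])
L=np.array([.5015,-.166,.0463])
go(L+.09*n,toolrot(a,n));go(L+.0137*n,toolrot(a,n))
f,K,T=wristcam()
print(proj([L+.028*n],K,T)/.64)
cv2.imwrite("pics/w4.png",cv2.resize(f[:,:,::-1],(800,600),interpolation=cv2.INTER_CUBIC))
E
```

```text
time: 10.45
tool_pos: [0.5257, -0.063, 0.1664]
eef_rot: [-2.585, -1.424, -0.298]
contact_force: [0.7, -0.3, -0.2]
width: 0.999
gripper_force: 0.0
time: 10.95
tool_pos: [0.4962, -0.2094, 0.1235]
eef_rot: [-2.06, -1.81, -0.554]
contact_force: [0.9, 0.1, -0.9]
width: 1.0
gripper_force: 0.0
dp [-0.0004 -0.0012  0.0008] t [-0.002 -0.006  0.004] a [-0.001  0.001  0.004] ang 0.3
dp [ 0.0044  0.0366 -0.0653] t [ 0.022  0.183 -0.327] a [-0.001  0.001  0.004] ang 0.3
[[393.69993053 332.67560286]]
```

View pics/w4.png

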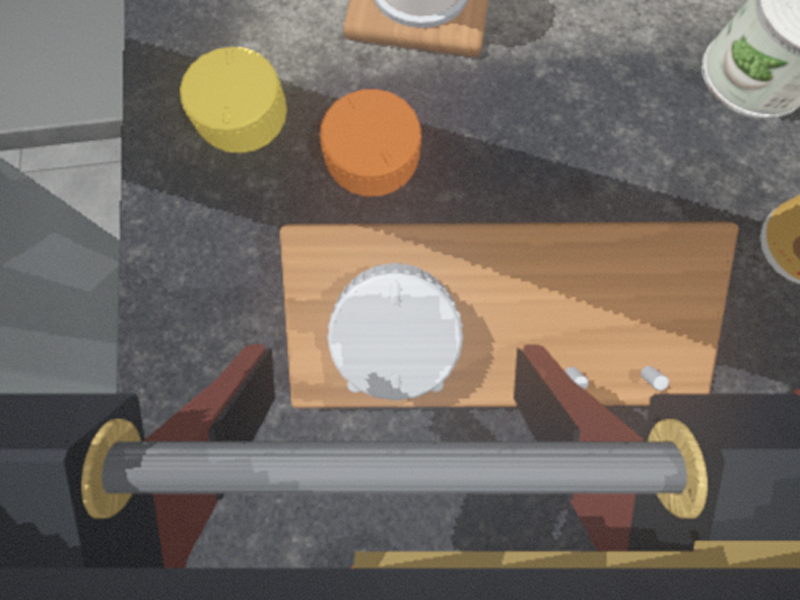

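Lid 2 is centred at (395,334), 1 px from the prediction, so I'll descend and grip.

```bash
python3 -m crank '[{"tx":0.006,"ty":0.046,"tz":-0.082,"ax":0,"ay":0,"az":0,"grip":-1},{"tx":0.011,"ty":0.092,"tz":-0.164,"ax":0,"ay":0,"az":0,"grip":-1},{"tx":0.017,"ty":0.138,"tz":-0.246,"ax":0,"ay":0,"az":0,"grip":-1},{"tx":0.022,"ty":0.183,"tz":-0.327,"ax":0,"ay":0,"az":0,"grip":-1},{"tx":0.022,"ty":0.183,"tz":-0.327,"ax":0,"ay":0,"az":0,"grip":-1}]' 40
python3 -m crank '[{"tx":0,"ty":0,"tz":0,"ax":0,"ay":0,"az":0,"grip":1},{"tx":0,"ty":0,"tz":0,"ax":0,"ay":0,"az":0,"grip":1},{"tx":0,"ty":0,"tz":0,"ax":0,"ay":0,"az":0,"grip":1},{"tx":0,"ty":0,"tz":0,"ax":0,"ay":0,"az":0,"grip":1},{"tx":0,"ty":0,"tz":0,"ax":0,"ay":0,"az":0,"grip":1}]' 40
python3 -m crank '[{"tx":-0.003,"ty":-0.025,"tz":0.04,"ax":0,"ay":0,"az":0,"grip":1},{"tx":-0.01,"ty":-0.08,"tz":0.13,"ax":0,"ay":0,"az":0,"grip":1},{"tx":-0.02,"ty":-0.149,"tz":0.26,"ax":0,"ay":0,"az":0,"grip":1},{"tx":-0.02,"ty":-0.149,"tz":0.46,"ax":0,"ay":0,"az":0,"grip":1},{"tx":-0.02,"ty":-0.149,"tz":0.6,"ax":0,"ay":0,"az":0,"grip":1}]' 40
python3 - <<'E'
from h import *
go([.655,.10,.2],toolrot(1.96))
E
```

```text
time: 11.5
tool_pos: [0.5014, -0.1712, 0.0579]
eef_rot: [-2.065, -1.808, -0.55]
contact_force: [-0.5, 0.2, -0.1]
width: 1.001
gripper_force: 0.0
time: 12.0
tool_pos: [0.5017, -0.1717, 0.0595]
eef_rot: [-2.065, -1.808, -0.552]
contact_force: [0.5, -0.2, -0.7]
width: 0.709
gripper_force: 40.0
time: 12.5
tool_pos: [0.498, -0.2025, 0.182]
eef_rot: [-2.067, -1.809, -0.552]
contact_force: [-0.1, -0.1, 0.5]
width: 0.715
gripper_force: 40.0
dp [0.157  0.3025 0.018 ] t [0.785 1.512 0.09 ] a [-0.499 -0.063  0.487] ang 42.0
```

```bash
for i in 1 2; do python3 -m crank '[{"tx":0.07,"ty":0.168,"tz":0.009,"ax":-0.05,"ay":-0.006,"az":0.049,"grip":1},{"tx":0.141,"ty":0.336,"tz":0.018,"ax":-0.1,"ay":-0.013,"az":0.098,"grip":1},{"tx":0.212,"ty":0.503,"tz":0.027,"ax":-0.15,"ay":-0.019,"az":0.146,"grip":1},{"tx":0.282,"ty":0.671,"tz":0.036,"ax":-0.2,"ay":-0.026,"az":0.195,"grip":1},{"tx":0.353,"ty":0.839,"tz":0.045,"ax":-0.25,"ay":-0.032,"az":0.244,"grip":1}]' 40;done
python3 - <<'E'
from h import *
f,K,T=wristcam();np.savez("w5.npz",K=K,T=T)
go([.6011,.2245,.125],toolrot(1.96)); print(bot.observe()["joint_pos"])
print(proj([[.6006,.2258,.1],[.6006,.2258,.077]],K,T)/.64)
cv2.imwrite("pics/w5.png",cv2.resize(f[:,:,::-1],(800,600),interpolation=cv2.INTER_CUBIC))
E
```

```text
time: 13.0
tool_pos: [0.5689, -0.0327, 0.1895]
eef_rot: [-1.945, -2.226, -0.293]
contact_force: [1.0, -0.2, -0.6]
width: 0.711
gripper_force: 40.0
time: 13.5
tool_pos: [0.6395, 0.1353, 0.1985]
eef_rot: [1.746, 2.61, -0.003]
contact_force: [1.0, -0.3, -0.9]
width: 0.712
gripper_force: 40.0
dp [-0.0405  0.0833 -0.0741] t [-0.203  0.416 -0.371] a [ 0.002  0.004 -0.008] ang 0.5
[ 0.19970036  0.50564465  1.58269148 -0.00300168  1.04966997 -0.19625518]
[[390.86593231 114.14282518]
 [391.10046047 119.14755268]]
```

View pics/w5.png

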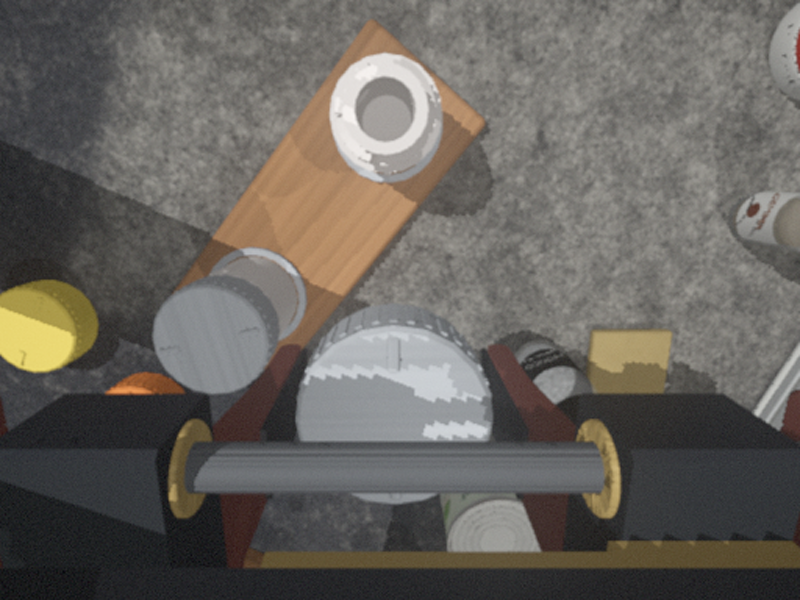

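The left jar's mouth is centred at (386,108) at neck height, about 4 mm from the prediction. The corrected jar position of (0.597, 0.2277) gives 150.7 mm spacing, which checks out.

```bash
python3 - <<'E'
from h import *
d=np.load("w5.npz");print(unproj(np.array([(386,108)])*.64,d["K"],d["T"],.1))
go([.5976,.2264,.115],toolrot(1.96))
E
```

```text
[[0.59736535 0.22747858 0.1       ]]
dp [-0.044   0.0852 -0.0841] t [-0.22   0.426 -0.421] a [ 0.002  0.004 -0.008] ang 0.5
```

```bash
python3 -m crank '[{"tx":-0.08,"ty":0.15,"tz":0,"ax":0,"ay":0,"az":0,"grip":1},{"tx":-0.16,"ty":0.3,"tz":-0.1,"ax":0,"ay":0.002,"az":-0.004,"grip":1},{"tx":-0.22,"ty":0.426,"tz":-0.2,"ax":0.002,"ay":0.004,"az":-0.008,"grip":1},{"tx":-0.22,"ty":0.426,"tz":-0.33,"ax":0.002,"ay":0.004,"az":-0.008,"grip":1},{"tx":-0.22,"ty":0.426,"tz":-0.421,"ax":0.002,"ay":0.004,"az":-0.008,"grip":1}]' 40
python3 -m crank '[{"tx":0,"ty":0,"tz":0,"ax":0,"ay":0,"az":0,"grip":1},{"tx":0,"ty":0,"tz":-0.015,"ax":0,"ay":0,"az":0,"grip":1},{"tx":0,"ty":0,"tz":-0.03,"ax":0,"ay":0,"az":0,"grip":1},{"tx":0,"ty":0,"tz":-0.045,"ax":0,"ay":0,"az":0,"grip":1},{"tx":0,"ty":0,"tz":-0.045,"ax":0,"ay":0,"az":0,"grip":1}]' 40
python3 -m crank '[{"tx":0,"ty":0,"tz":-0.01,"ax":0,"ay":0,"az":0,"grip":1},{"tx":0,"ty":0,"tz":-0.02,"ax":0,"ay":0,"az":0,"grip":1},{"tx":0,"ty":0,"tz":-0.03,"ax":0,"ay":0,"az":0,"grip":1},{"tx":0,"ty":0,"tz":-0.04,"ax":0,"ay":0,"az":0,"grip":1},{"tx":0,"ty":0,"tz":-0.04,"ax":0,"ay":0,"az":0,"grip":1}]' 40
python3 - <<'E'
from h import *
go([.5976,.2264,.098],toolrot(1.96))
E
```

```text
time: 14.05
tool_pos: [0.5939, 0.2197, 0.1125]
eef_rot: [-1.755, -2.599, 0.004]
contact_force: [-10.8, -7.8, 26.8]
width: 0.713
gripper_force: 40.0
time: 14.55
tool_pos: [0.5963, 0.2188, 0.1072]
eef_rot: [-1.759, -2.599, -0.001]
contact_force: [-4.0, -2.9, 12.8]
width: 0.715
gripper_force: 40.0
time: 15.05
tool_pos: [0.5977, 0.2194, 0.0998]
eef_rot: [-1.76, -2.601, -0.006]
contact_force: [0.2, -1.3, 11.6]
width: 0.715
gripper_force: 40.0
dp [-0.0001  0.007  -0.0018] t [-0.     0.035 -0.009] a [-0.004  0.001  0.008] ang 0.5
```

```bash
python3 - <<'E'
from h import *
s=bot.observe();print(s["tool_pos"],s["contact_force"],np.abs(s["qd"]).max())
f,K,T=wristcam();np.savez("w6.npz",K=K,T=T);g=eyes.grab_frame("scene")
c=eyes.get_calibration("scene");print(proj([[.5974,.2275,.077],[.5974,.2275,.1]],c["mtx"],c["extrinsics"]))
w5=cv2.imread("pics/w5.png")[300:600,150:650]
A=cv2.resize(f[:,:,::-1],(800,600),interpolation=cv2.INTER_CUBIC)[300:600,150:650]
B=cv2.resize(g[180:280,120:220][:,:,::-1],(300,300),interpolation=cv2.INTER_CUBIC)
cv2.imwrite("pics/c6.png",np.vstack([np.hstack([A,B]),np.hstack([w5,0*B])]))
s=bot.observe();print(s["tool_pos"],s["contact_force"])
E
```

```text
[0.59766308 0.2193528  0.09975183] [ 0.16015285 -1.29589957 11.55711557] 0.0031791992118624327
[[166.42146909 239.58240301]
 [165.02446611 232.61943398]]
[0.59774329 0.21946696 0.09971589] [ 0.47803668 -1.17385928 12.04559739]
```

View pics/c6.png

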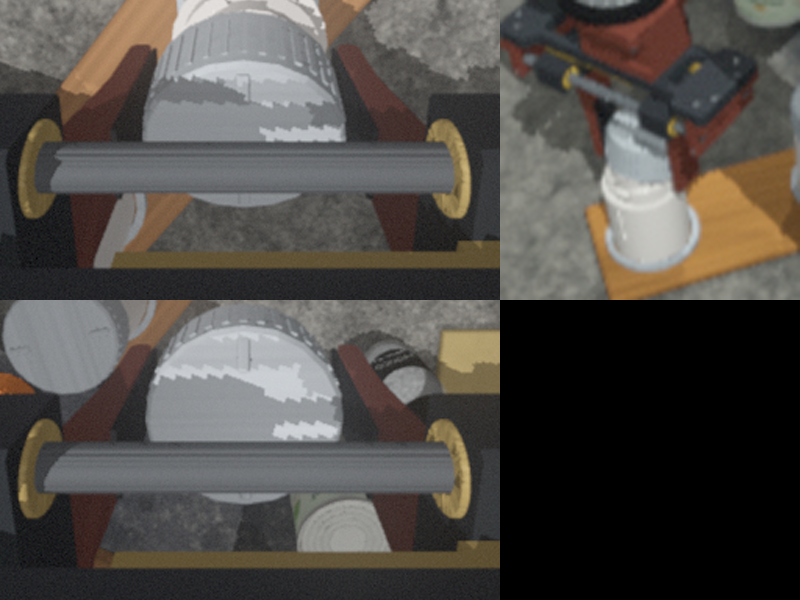

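The top crop shows the lid pitched nose-up in the grip, riding on the neck. My last delta was measured before the arm settled, so it landed about 7 mm short in y. I'll lift off, press the lid flat on the free worktop and regrasp it.

```bash
python3 -m crank '[{"tx":0,"ty":0,"tz":0.1,"ax":0,"ay":0,"az":0,"grip":1},{"tx":0,"ty":0,"tz":0.3,"ax":0,"ay":0,"az":0,"grip":1},{"tx":-0.15,"ty":0,"tz":0.4,"ax":0,"ay":0,"az":0,"grip":1},{"tx":-0.38,"ty":-0.05,"tz":0.4,"ax":0,"ay":0,"az":0,"grip":1},{"tx":-0.6,"ty":-0.1,"tz":0.4,"ax":0,"ay":0,"az":0,"grip":1}]' 40
python3 -m crank '[{"tx":-0.15,"ty":0,"tz":0,"ax":0,"ay":0,"az":0,"grip":1},{"tx":-0.238,"ty":0,"tz":-0.1,"ax":0,"ay":0,"az":0,"grip":1},{"tx":-0.238,"ty":0,"tz":-0.3,"ax":0,"ay":0,"az":0,"grip":1},{"tx":-0.238,"ty":0,"tz":-0.5,"ax":0,"ay":0,"az":0,"grip":1},{"tx":-0.238,"ty":0,"tz":-0.6,"ax":0,"ay":0,"az":0,"grip":1}]' 40
python3 -m crank '[{"tx":0,"ty":0,"tz":0,"ax":0,"ay":0,"az":0,"grip":1},{"tx":0,"ty":0,"tz":0,"ax":0,"ay":0,"az":0,"grip":1},{"tx":0,"ty":0,"tz":0,"ax":0,"ay":0,"az":0,"grip":1},{"tx":0,"ty":0,"tz":0,"ax":0,"ay":0,"az":0,"grip":1},{"tx":0,"ty":0,"tz":0,"ax":0,"ay":0,"az":0,"grip":1}]' 40
```

```text
time: 15.65
tool_pos: [0.4744, 0.199, 0.1778]
eef_rot: [-1.758, -2.599, -0.002]
contact_force: [-0.0, 0.5, -0.2]
width: 0.712
gripper_force: 40.0
time: 16.15
tool_pos: [0.4266, 0.1988, 0.0548]
eef_rot: [-1.757, -2.597, 0.004]
contact_force: [-0.4, 0.2, -0.6]
width: 0.715
gripper_force: 40.0
time: 16.65
tool_pos: [0.428, 0.1997, 0.0573]
eef_rot: [-1.757, -2.599, -0.001]
contact_force: [-0.8, 0.2, -1.6]
width: 0.716
gripper_force: 40.0
```

```bash
python3 -m crank '[{"tx":0,"ty":0,"tz":-0.05,"ax":0,"ay":0,"az":0,"grip":1},{"tx":0,"ty":0,"tz":-0.1,"ax":0,"ay":0,"az":0,"grip":1},{"tx":0,"ty":0,"tz":-0.14,"ax":0,"ay":0,"az":0,"grip":1},{"tx":0,"ty":0,"tz":-0.17,"ax":0,"ay":0,"az":0,"grip":1},{"tx":0,"ty":0,"tz":-0.19,"ax":0,"ay":0,"az":0,"grip":1}]' 12
python3 -m crank '[{"tx":0,"ty":0,"tz":-0.01,"ax":0,"ay":0,"az":0,"grip":1},{"tx":0,"ty":0,"tz":-0.02,"ax":0,"ay":0,"az":0,"grip":1},{"tx":0,"ty":0,"tz":-0.02,"ax":0,"ay":0,"az":0,"grip":1},{"tx":0,"ty":0,"tz":-0.02,"ax":0,"ay":0,"az":0,"grip":-0.8},{"tx":0,"ty":0,"tz":-0.02,"ax":0,"ay":0,"az":0,"grip":-0.8}]' 12
python3 -m crank '[{"tx":0,"ty":0,"tz":0,"ax":0,"ay":0,"az":0,"grip":-0.8},{"tx":0,"ty":0,"tz":0,"ax":0,"ay":0,"az":0,"grip":-0.8},{"tx":0,"ty":0,"tz":0,"ax":0,"ay":0,"az":0,"grip":-0.8},{"tx":0,"ty":0,"tz":0,"ax":0,"ay":0,"az":0,"grip":-0.8},{"tx":0,"ty":0,"tz":0,"ax":0,"ay":0,"az":0,"grip":-0.8}]' 12
python3 - <<'E'
from h import *
s=bot.observe();print(s["tool_pos"])
f,K,T=wristcam();np.savez("w7.npz",K=K,T=T);cv2.imwrite("w7.png",f[:,:,::-1]);
g=cv2.cvtColor(f,cv2.COLOR_RGB2HSV)
# brightness profile on lid column, to find the lid's front rim, bar
for u in (245,252,259): print(u,f[150:285:3,u].mean(1).astype(int).tolist())
print("row 240",f[240,170:340:4].mean(1).astype(int).tolist())
x=T[:3,0];p=s["tool_pos"]
for off in(0,.003,-.003):
  print(off,proj([p+x*(off+.0315)+[0,0,.028-p[2]],p+x*(off+.0315)+[0,0,-p[2]],p+x*(off-.0315)+[0,0,.028-p[2]]],K,T).round(1).tolist())
E
```

```text
time: 17.15
tool_pos: [0.4269, 0.1992, 0.0172]
eef_rot: [-1.756, -2.597, 0.004]
contact_force: [0.1, -0.0, -0.0]
width: 0.716
gripper_force: 12.0
time: 17.65
tool_pos: [0.4277, 0.1994, 0.0144]
eef_rot: [-1.757, -2.599, 0.001]
contact_force: [-0.1, -0.5, 0.2]
width: 0.859
gripper_force: 0.0
time: 18.15
tool_pos: [0.4273, 0.1993, 0.0142]
eef_rot: [-1.756, -2.598, 0.002]
contact_force: [1.0, -0.5, -0.4]
width: 0.903
gripper_force: 0.0
[0.42733372 0.19934716 0.01423299]
245 [101, 100, 94, 97, 92, 98, 110, 104, 99, 108, 109, 110, 120, 158, 157, 160, 160, 214, 226, 230, 229, 228, 213, 209, 204, 208, 208, 210, 224, 228, 229, 228, 228, 176, 175, 177, 175, 178, 174, 178, 175, 177, 175, 169, 139]
252 [110, 105, 113, 114, 122, 109, 104, 102, 98, 111, 119, 119, 138, 156, 158, 174, 166, 214, 231, 221, 228, 228, 224, 209, 208, 208, 204, 212, 231, 228, 229, 230, 228, 228, 177, 177, 176, 178, 176, 181, 175, 176, 175, 171, 142]
259 [121, 120, 119, 149, 129, 131, 124, 118, 118, 107, 112, 118, 118, 151, 151, 155, 155, 211, 225, 230, 231, 227, 225, 209, 206, 208, 210, 210, 211, 231, 230, 229, 229, 230, 230, 231, 176, 179, 179, 181, 176, 225, 231, 226, 141]
row 240 [53, 49, 51, 62, 78, 149, 211, 223, 186, 226, 226, 212, 227, 227, 216, 229, 204, 228, 230, 229, 231, 230, 230, 229, 231, 231, 231, 230, 230, 231, 230, 230, 230, 231, 218, 170, 115, 105, 78, 79, 75, 67, 96]
0 [[316.5, 261.2], [306.8, 238.4], [187.7, 261.2]]
0.003 [[322.6, 261.2], [312.0, 238.4], [193.8, 261.2]]
-0.003 [[310.3, 261.2], [301.6, 238.4], [181.5, 261.2]]
```

```bash
python3 - <<'E'
from h import *
s=bot.observe();c=eyes.get_calibration("wrist")
d=np.load("w7.npz");K,T=d["K"],d["T"];p=s["tool_pos"]
x=R.from_rotvec(s["eef_rot"]).as_matrix()[:,0]
for off in(0,.002,.004,.006):
  q=p+x*off;q[2]=0
  print(off,proj([q+x*.0315+[0,0,.028],q+x*.0315,q-x*.0315+[0,0,.028]],K,T).round(1)[:,1].tolist())
f=cv2.imread("w7.png");print(f[180:210,252].mean(1).astype(int).tolist(),f[270:330:2,252].mean(1).astype(int).tolist())
print([ (v,[int(u) for u in np.where(f[v,150:360].mean(1)>150)[0][[0,-1]]+150]) for v in (215,225,235,245,255,265)])
E
```

```text
0 [199.3, 185.3, 316.7]
0.002 [195.1, 181.8, 313.3]
0.004 [190.9, 178.2, 309.9]
0.006 [186.7, 174.6, 306.5]
[119, 117, 115, 119, 116, 116, 138, 151, 154, 156, 152, 157, 158, 155, 155, 174, 195, 177, 166, 201, 214, 214, 216, 225, 231, 230, 230, 221, 218, 223] [175, 178, 179, 175, 176, 173, 142, 103, 110, 130, 122, 126, 131, 132, 130, 137, 140, 140, 134, 134, 125, 126, 109, 98, 99, 101, 94, 94, 92, 102]
[(215, [202, 359]), (225, [197, 353]), (235, [192, 311]), (245, [190, 313]), (255, [191, 314]), (265, [191, 313])]
```

```bash
python3 -m crank '[{"tx":0,"ty":0,"tz":0,"ax":0,"ay":0,"az":0,"grip":1},{"tx":0,"ty":0,"tz":0,"ax":0,"ay":0,"az":0,"grip":1},{"tx":0,"ty":0,"tz":0,"ax":0,"ay":0,"az":0,"grip":1},{"tx":0,"ty":0,"tz":0.2,"ax":0,"ay":0,"az":0,"grip":1},{"tx":0,"ty":0,"tz":0.4,"ax":0,"ay":0,"az":0,"grip":1}]' 40
python3 -m crank '[{"tx":0,"ty":0,"tz":0.2,"ax":0,"ay":0,"az":0,"grip":1},{"tx":0.15,"ty":0.03,"tz":0.35,"ax":0,"ay":0,"az":0,"grip":1},{"tx":0.35,"ty":0.07,"tz":0.35,"ax":0,"ay":0,"az":0,"grip":1},{"tx":0.55,"ty":0.1,"tz":0.35,"ax":0,"ay":0,"az":0,"grip":1},{"tx":0.7,"ty":0.14,"tz":0.35,"ax":0,"ay":0,"az":0,"grip":1}]' 40
python3 -m crank '[{"tx":0.15,"ty":0,"tz":0,"ax":0,"ay":0,"az":0,"grip":1},{"tx":0.15,"ty":0,"tz":0,"ax":0,"ay":0,"az":0,"grip":1},{"tx":0.15,"ty":0,"tz":0,"ax":0,"ay":0,"az":0,"grip":1},{"tx":0.15,"ty":0,"tz":0,"ax":0,"ay":0,"az":0,"grip":1},{"tx":0.15,"ty":0,"tz":0,"ax":0,"ay":0,"az":0,"grip":1}]' 40
python3 - <<'E'
from h import *
go([.5974,.2275,.118],toolrot(1.985))
E
```

```text
time: 18.7
tool_pos: [0.4261, 0.1988, 0.0939]
eef_rot: [-1.755, -2.596, 0.007]
contact_force: [1.1, 1.2, -1.1]
width: 0.716
gripper_force: 40.0
time: 19.2
tool_pos: [0.5696, 0.2275, 0.1648]
eef_rot: [-1.758, -2.599, -0.0]
contact_force: [0.6, -0.6, -0.3]
width: 0.713
gripper_force: 40.0
time: 19.7
tool_pos: [0.5962, 0.2273, 0.1641]
eef_rot: [-1.756, -2.598, 0.003]
contact_force: [-0.7, 0.5, -0.7]
width: 0.716
gripper_force: 40.0
dp [ 0.0012  0.0002 -0.0461] t [ 0.006  0.001 -0.231] a [-0.002 -0.006  0.031] ang 1.9
```

```bash
python3 -m crank '[{"tx":0.006,"ty":0,"tz":-0.08,"ax":0,"ay":0,"az":0.015,"grip":1},{"tx":0.006,"ty":0,"tz":-0.16,"ax":0,"ay":0,"az":0.03,"grip":1},{"tx":0.006,"ty":0,"tz":-0.23,"ax":0,"ay":0,"az":0.03,"grip":1},{"tx":0.006,"ty":0,"tz":-0.23,"ax":0,"ay":0,"az":0.03,"grip":1},{"tx":0.006,"ty":0,"tz":-0.23,"ax":0,"ay":0,"az":0.03,"grip":1}]' 40
for i in 1 2; do python3 -m crank '[{"tx":0,"ty":0,"tz":-0.015,"ax":0,"ay":0,"az":0,"grip":1},{"tx":0,"ty":0,"tz":-0.03,"ax":0,"ay":0,"az":0,"grip":1},{"tx":0,"ty":0,"tz":-0.045,"ax":0,"ay":0,"az":0,"grip":1},{"tx":0,"ty":0,"tz":-0.05,"ax":0,"ay":0,"az":0,"grip":1},{"tx":0,"ty":0,"tz":-0.05,"ax":0,"ay":0,"az":0,"grip":1}]' 40;done
```

```text
time: 20.2
tool_pos: [0.5981, 0.2272, 0.1172]
eef_rot: [-1.715, -2.625, 0.004]
contact_force: [-0.2, -0.4, 0.1]
width: 0.716
gripper_force: 40.0
time: 20.7
tool_pos: [0.5985, 0.2273, 0.1081]
eef_rot: [-1.715, -2.625, 0.002]
contact_force: [-0.8, -0.5, -1.6]
width: 0.717
gripper_force: 40.0
time: 21.2
tool_pos: [0.5984, 0.2273, 0.0981]
eef_rot: [-1.715, -2.625, 0.003]
contact_force: [-1.3, -0.5, 1.0]
width: 0.714
gripper_force: 40.0
```

```bash
python3 -m crank '[{"tx":0,"ty":0,"tz":-0.003,"ax":0,"ay":0,"az":-0.14,"grip":1},{"tx":0,"ty":0,"tz":-0.006,"ax":0,"ay":0,"az":-0.28,"grip":1},{"tx":0,"ty":0,"tz":-0.011,"ax":0,"ay":0,"az":-0.42,"grip":1},{"tx":0,"ty":0,"tz":-0.017,"ax":0,"ay":0,"az":-0.56,"grip":1},{"tx":0,"ty":0,"tz":-0.022,"ax":0,"ay":0,"az":-0.7,"grip":1}]' 40
python3 -c "
from workcell import bot
s=bot.observe();print(s['wrist_torque'],s['contact_force'])"
python3 -m crank '[{"tx":0,"ty":0,"tz":-0.004,"ax":0,"ay":0,"az":-0.12,"grip":1},{"tx":0,"ty":0,"tz":-0.008,"ax":0,"ay":0,"az":-0.24,"grip":1},{"tx":0,"ty":0,"tz":-0.012,"ax":0,"ay":0,"az":-0.36,"grip":1},{"tx":0,"ty":0,"tz":-0.016,"ax":0,"ay":0,"az":-0.48,"grip":1},{"tx":0,"ty":0,"tz":-0.018,"ax":0,"ay":0,"az":-0.6,"grip":1}]' 40
python3 -m crank '[{"tx":0,"ty":0,"tz":0,"ax":0,"ay":0,"az":-0.03,"grip":1},{"tx":0,"ty":0,"tz":0,"ax":0,"ay":0,"az":-0.06,"grip":1},{"tx":0,"ty":0,"tz":0,"ax":0,"ay":0,"az":-0.06,"grip":1},{"tx":0,"ty":0,"tz":0,"ax":0,"ay":0,"az":-0.06,"grip":1},{"tx":0,"ty":0,"tz":0,"ax":0,"ay":0,"az":-0.06,"grip":1}]' 40
python3 -c "
from workcell import bot
s=bot.observe();print(s['wrist_torque'],s['contact_force'])"
```

```text
time: 21.7
tool_pos: [0.5993, 0.2273, 0.0945]
eef_rot: [-2.548, -1.83, -0.003]
contact_force: [-0.2, -3.5, 5.2]
width: 0.719
gripper_force: 40.0
[-0.60891636  0.07818573  0.15011221] [-0.19620175 -3.46387261  5.19230142]
time: 22.2
tool_pos: [0.5995, 0.2273, 0.0912]
eef_rot: [-2.989, -0.954, -0.006]
contact_force: [-1.5, -2.6, 9.5]
width: 0.715
gripper_force: 40.0
time: 22.7
tool_pos: [0.5994, 0.2274, 0.0913]
eef_rot: [-3.015, -0.866, -0.007]
contact_force: [-0.5, -1.6, 5.6]
width: 0.709
gripper_force: 40.0
[-0.22162771  0.14367256 -0.11661837] [-0.47120079 -1.62000288  5.61722871]
```

```bash
python3 -m crank '[{"tx":0,"ty":0,"tz":0,"ax":0,"ay":0,"az":0,"grip":-1},{"tx":0,"ty":0,"tz":0,"ax":0,"ay":0,"az":0,"grip":-1},{"tx":0,"ty":0,"tz":0,"ax":0,"ay":0,"az":0,"grip":-1},{"tx":0,"ty":0,"tz":0.25,"ax":0,"ay":0,"az":0,"grip":-1},{"tx":0,"ty":0,"tz":0.5,"ax":0,"ay":0,"az":0,"grip":-1}]' 40
python3 -m crank '[{"tx":0,"ty":-0.1,"tz":0.1,"ax":0,"ay":0,"az":0,"grip":-1},{"tx":0,"ty":-0.3,"tz":0.2,"ax":0,"ay":0,"az":0,"grip":-1},{"tx":0,"ty":-0.5,"tz":0.2,"ax":0,"ay":0,"az":0,"grip":-1},{"tx":0,"ty":-0.75,"tz":0.2,"ax":0,"ay":0,"az":0,"grip":-1},{"tx":0,"ty":-1,"tz":0.2,"ax":0,"ay":0,"az":0,"grip":-1}]' 40
python3 -m crank '[{"tx":0,"ty":-0.2,"tz":0,"ax":0,"ay":0,"az":0,"grip":-1},{"tx":0,"ty":-0.4,"tz":0,"ax":0,"ay":0,"az":0,"grip":-1},{"tx":0,"ty":-0.6,"tz":0,"ax":0,"ay":0,"az":0,"grip":-1},{"tx":0,"ty":-0.6,"tz":0,"ax":0,"ay":0,"az":0,"grip":-1},{"tx":0,"ty":-0.6,"tz":0,"ax":0,"ay":0,"az":0,"grip":-1}]' 40
python3 - <<'E'
from h import *
c=eyes.get_calibration("scene");K,T=c["mtx"],c["extrinsics"];f=eyes.grab_frame("scene")
for J in([.5548,.083],[.598,.2275]):
    J=np.array(J);v=T[:2,3]-J;v/=np.linalg.norm(v);w=np.array([-v[1],v[0]])
    for lat in(-.012,0,.012):
        e=J+v*np.sqrt(.0315**2-lat**2)+w*lat; far=J-v*np.sqrt(.0315**2-lat**2)+w*lat
        P=proj([[*far,.105],[*e,.105],[*e,.077],[*e,.012]],K,T);u=int(round(P[1,0]))
        r0=int(P[0,1])-6
        print(np.round(P[:,1],1),"col",u,"from",r0,[f"{int(p.mean())}" for p in f[r0:r0+52,u]])
E
```

```text
time: 23.2
tool_pos: [0.5972, 0.2269, 0.1893]
eef_rot: [-3.015, -0.867, 0.004]
contact_force: [1.0, 1.0, -0.8]
width: 1.0
gripper_force: 0.0
time: 23.7
tool_pos: [0.5983, 0.026, 0.2305]
eef_rot: [-3.014, -0.868, -0.005]
contact_force: [0.5, -0.5, -0.1]
width: 0.998
gripper_force: 0.0
time: 24.2
tool_pos: [0.5983, -0.0933, 0.23]
eef_rot: [-3.015, -0.863, -0.004]
contact_force: [0.1, 0.5, -0.3]
width: 1.001
gripper_force: 0.0
[204.5 222.4 230.9 249.5] col 225 from 198 ['47', '50', '56', '55', '60', '72', '132', '186', '208', '209', '210', '209', '208', '209', '209', '210', '209', '210', '211', '212', '213', '214', '213', '208', '192', '167', '151', '148', '153', '153', '152', '155', '166', '183', '192', '192', '190', '185', '181', '184', '186', '184', '183', '185', '184', '184', '184', '182', '181', '174', '177', '174']
[203.5 222.9 231.4 250. ] col 230 from 197 ['50', '50', '50', '47', '49', '55', '112', '178', '206', '210', '211', '211', '212', '213', '213', '212', '212', '213', '213', '212', '213', '212', '212', '212', '212', '212', '196', '165', '162', '163', '164', '163', '165', '
[... 1056 characters left out ...]
206', '207', '207', '207', '209', '209', '210', '209', '209', '207', '207', '208', '207', '208', '207', '208', '200', '182', '169', '165', '164', '164', '164', '165', '173', '190', '201', '202', '201', '201', '201', '202', '201', '199', '200', '199', '199', '196', '197', '197', '196', '200']
[220.6 239.3 247.8 266.3] col 172 from 214 ['119', '115', '118', '124', '122', '117', '115', '140', '183', '207', '209', '208', '208', '207', '208', '208', '208', '205', '209', '210', '205', '207', '208', '208', '207', '198', '179', '165', '163', '162', '162', '161', '161', '164', '182', '200', '203', '203', '203', '203', '203', '204', '203', '203', '202', '201', '202', '202', '201', '200', '201', '199']
```

Both lids' rims and skirt edges fall within about 1 px of the fully-home projection, and the arm is clear.

```bash
python3 -c "
from workcell import sign_off
print(sign_off())"
```

```text
the job is handed in; nothing more can be done
None
```

Job handed in at about 24 s of 67 s: both jars are closed, each lid matching its fully-home position in the scene camera to about 1 px, and the arm never went near the tin, mill or tub. No verdict was returned.

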